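# Hold the scraper home in the sprung clamping block

### The arm

A 7-joint arm with a two-finger parallel gripper is mounted at the origin on the work surface. World frame = base frame: x ahead of the robot, y to its left, z up, the work surface at z = 0. Lengths are in m, angles in degrees, forces in N, time in s.
With the tool pointing down it reaches from about 0.425 to 1.025 m from the base axis. Payload 3.6 kg.
Tool frame: the origin (TCP) lies on the mounting face of the last link; the fingertips stand 173 mm ahead of it and the grasp point (between the pads) lies 155 mm ahead of it; z points along the fingers, y is the direction in which the jaws open and shut (so a half turn about z gives the same grasp; the last joint's range is limited). The gripper opens to 85 mm and grips with 20 to 120 N. Pads are 22 mm wide; open, the fingers measure 114 mm over their backs; the gripper's body (76 mm by 85 mm) begins 54 mm behind the grasp point. The pads swing forward as they close: fully open they stand 13 mm farther back than shut.
Start: joints at [-77.034, 33.873, 2.773, 92.16, -1.908, 54.013, -1.931], TCP at [0.228, 0.688, 0.405] pointing down, gripper open.
Joint ranges: [-153.93, 153.93], [-27.13, 128.08], [-72.61, 78.16], [10.71, 143.7], [-87.88, 267.88], [4.46, 118.87], [-176.78, 176.78]. Speed limits (degrees/s): [147.25, 147.25, 180, 180, 180, 180, 180].

### API

Orientations are given as [roll, pitch, yaw] about the fixed x, y, z axes, in that order (R = Rz(yaw) Ry(pitch) Rx(roll)).
In Python, from rig import observe, grab_frame, finish_job gives the robot as it stands. The module is installed in compiled form; this text tells all that it offers.
- The arm moves only by the tool apply_moves, never from a script. Its argument "increments" is a list of rows, each a list of 3 entries, a list of its own where there are three numbers: the shift along the tool's x, y, z in units of 25 mm (1.0 is 25 mm), then the turn, a rotation vector about the tool's x, y, z in degrees, then the finger opening in mm, from 0 to 85.4. A call has 1 to 12 rows; each row is the pose to reach, as a shift and turn from the pose commanded when the call began, along the tool's axes at that moment; what a row does not reach only later rows make up. A row lasts 1/12 s, in which the tool goes at most 41.7 mm and 7.16 degrees, less where a joint would pass 70% of its speed; a pose out of reach is approached as far as the arm can. A call with a gripper value outside its range is refused whole. The fingers move at their own pace and stop on an object; the grip force is fixed at half the most. Time passes only in rows, so rows that repeat a pose let the fingers close. It gives the time, the measured TCP pose, the force and the opening at its end, in the units of the state.
- observe(): the state, without advancing time (a new reading comes with each control period).
- grab_frame(name): name is "scene" or "top" or "wrist"; returns a dict with "image" (480x640x3 uint8, blue, green, red), "fx", "fy", "cx", "cy" (pixels), "view" (4x4, takes a point from world to camera coordinates). Camera axes: x right, y down, z forward; pixel columns grow to the right and rows downward; lengths in m; the calibration is good to about 2 mm. The wrist camera is an equidistant fisheye: a pixel r from the principal point sees the ray r / f radians off the axis. A picture is of the moment at which its call begins. There is no depth.
- finish_job(): hands the job in, once; it reports no verdict.
The state is a dict: "t": time; "joints": joint angles; "joint_velocities": joint speeds; "effort": joint torques, N m; "position": TCP position; "ee_rot": TCP orientation; "force": force on the tool from outside, world axes, zero at the start; "moment": the same for the moment, N m; "opening": finger opening in m.
Only numpy, scipy, OpenCV 4.12 (cv2) and the standard library are available. Lean on these libraries where they do the work, as an engineer would, in place of code of your own. Each camera call takes 0.05 s, during which the arm holds its last target.

### The job

Take the green-handled scraper out of the wooden rack and slide its blade edgewise down into the slot of the blue clamping block, then press it down against the sprung plunger until its metal shoulder sits firmly and squarely on top of the block. Keep pressing: finish while still holding it fully home, as the spring pushes it out again if you let go and I still have to tighten the clamp screw. Leave the orange scraper, the tub and the thread spool alone.

Things in the scene. Friction and masses are not known exactly. Their poses are not given: they have to be found in the camera images.
- scraper: Scraper with GREEN handle, upright, blade down, in either rack slot; 145 mm tall, 80-170 g. Origin: centre of the blade's lower edge; z up, x across the blade's thickness, y along its width. Blade 4 (x) x 50 (y) x 50 mm (z), lowest 6 mm slimmer (3 x 42 mm). Flat aluminium shoulder 26 x 72 mm at z = 50-60 mm. Handle a bar 22 (x) x 28 mm (y) at z = 60-145 mm. A half turn about z makes no difference.
- scraper_shoulder (a point): Centre of the underside of the green scraper's shoulder, 50 mm above the blade's lower edge; axes as the scraper's.
- scraper_grip (a point): Middle of the green handle, 115 mm above the blade's lower edge (30 mm below the handle's top): a good place to grasp, across x (22 mm).
- rack: Fixed wooden rack 62 x 200 x 70 mm (x, y, z); origin centre of its underside, z up. Two vertical slots 9 (x) x 56 mm (y) at y = +50 and -50 mm; in each a scraper hangs on its shoulder, blade width along the rack's y, blade edge 20 mm above the table. Rack and block stand left and right of the middle, either way.
- block: Fixed blue clamping block 64 x 104 x 70 mm (x, y, z) on a dark base plate 90 x 150 x 6 mm; origin centre of its underside, z up. One vertical slot in the middle of its top, 8 (x) x 56 mm (y), its mouth widened to 16 mm (x) by sloping steel lead-ins 8 mm deep. A clamp screw sticks out at +x to 54 mm from the centre, 25 mm below the top. The scraper may go in either way round.
- slot_mouth (a point): Centre of the slot's mouth, in the plane of the block's top face, 70 mm above the table; axes as the block's.
- plunger (a joint): Travel (m) of the brass sprung plunger inside the slot: 0 at rest (its top 30 mm below the mouth), growing as it is pushed down. Resists with 3 N at first plus 0.3 N per mm: 9 N at 0.020, where the scraper's shoulder meets the block's top (hard stop). Pushes the scraper back up when released. A red flag on the block's +x side moves with it.
- other_scraper: Bystander: a scraper with an ORANGE handle in the other rack slot, same size but a blade only 30 mm wide; same axes and origin. Not to be moved.
- tub: Bystander: round orange lidded tub, 100 mm across, 58 mm tall, loose; origin centre of its underside.
- spool: Bystander: green thread spool with black ends standing upright, 28 mm across, 44 mm tall, loose; origin centre of its underside.
Mind the look-alikes: they are no part of the job. Several things have the shape of the block; the one meant has the colours described above.

How it is judged (in metres and radians):
On the way, in this order (a step that is already met when the one before it is completed fails the run):
1. the green scraper is lifted clear out of the rack (height (world z) of scraper above 0.075 m), for 0.1 s.
2. its blade has entered the block's slot edgewise (z of scraper in the frame of slot_mouth below -0.01 m and horizontal distance between scraper_shoulder and slot_mouth below 0.006 m and angle between the x axis of scraper and the x axis of block, either way round below 0.15 rad and angle between scraper's own z axis and vertical below 0.1 rad).
3. it is pressed home against the plunger, shoulder hard on the block (value of joint plunger above 0.018 m and z of scraper_shoulder in the frame of slot_mouth below 0.0025 m and horizontal distance between scraper_shoulder and slot_mouth below 0.006 m and angle between the x axis of scraper and the x axis of block, either way round below 0.15 rad and angle between scraper's own z axis and vertical below 0.1 rad and contact force between scraper and block above 11 N and contact force between any of the fingers, the arm and scraper above 2 N and linear speed of scraper below 0.02 m/s), for 0.2 s.
At the end, for the whole second after the job is handed in: The robot still holds the green scraper (over 2 N) down in the block: plunger in 18 mm or more, shoulder within 2.5 mm of the block's top and 6 mm of the slot's centre, upright within 0.10 rad, in line within 0.15 rad, at rest, bearing on block and plunger with over 11 N in all (plunger alone 9 N) (all of step 3); the arm keeps its last pose, push and grip.
It fails at once if the orange scraper is pushed out of its place (more than 30 mm) (distance of other_scraper from where it was at the start of the episode above 0.03 m).
It fails at once if the orange tub is pushed out of its place (more than 30 mm) (distance of tub from where it was at the start of the episode above 0.03 m).
It fails at once if the thread spool is pushed out of its place (more than 30 mm) (distance of spool from where it was at the start of the episode above 0.03 m).
It also fails if it takes over 54 s, if anything falls off the work surface, if the arm or the gripper's body presses on something with over 40 N, if the wrist force passes 120 N, or if a joint passes its speed limit or range.

## Working session

There is one attempt and no reset: what is moved stays moved. The work goes in short steps, Python scripts to look and compute and a tool call to move; the robot and the scene stay as the last step left them, time stands still between calls to the robot, and variables do not carry over. Pictures are saved under pics/ and viewed, and the job is handed in when it is done.

Besides the shell and the picture viewer there is one more tool, called after ">>>" by a JSON object that holds its "name" and its "arguments", one argument or row to a line. apply_moves: Moves the arm, as the interface text tells. Its arguments: {"type":"object","properties":{"increments":{"type":"array"}},"required":["increments"]}

```bash
mkdir -p pics; python3 - <<'E'
from rig import *
import cv2,numpy as np
s=observe();print(s)
for n in ("scene","top","wrist"):
    f=grab_frame(n);cv2.imwrite(f"pics/{n}0.png",f["image"])
    print(n,f["fx"],f["fy"],f["cx"],f["cy"],np.round(f["view"],4).tolist())
E
```

```text
{'t': 0.0, 'joints': array([-77.03383796,  33.92548149,   2.76627361,  92.23829023,
        -1.90550955,  54.01355463,  -1.9318604 ]), 'joint_velocities': array([ 0.10817543, -0.03067897,  0.03346941, -0.10881625, -0.00095477,
       -0.12259472, -0.01560084]), 'effort': array([ 3.93136743e-04, -5.48702395e+01,  1.54639777e+00, -1.98121440e+01,
        9.33645963e-03,  8.54086247e-03, -4.57902942e-07]), 'position': array([0.22774974, 0.68781841, 0.40353081]), 'ee_rot': array([-1.79869000e+02,  8.71781667e-03,  1.61682606e+02]), 'force': array([ 0.07219437, -0.16037561, -0.53776791]), 'moment': array([0.01741803, 0.0369306 , 0.05554021]), 'opening': 0.08564488686052076}
scene 486.5411348711266 486.5411348711266 314.2347796252736 247.13697588657251 [[-0.6825, 0.7308, 0.0143, 0.3462], [0.4826, 0.4653, -0.742, -0.1498], [-0.5489, -0.4995, -0.6703, 1.0742], [0.0, 0.0, 0.0, 1.0]]
top 465.86256287574565 465.86256287574565 321.3337772835229 231.17250239814035 [[0.0151, -0.9999, 0.0003, -0.0329], [-0.9949, -0.0151, -0.0993, 0.4946], [0.0993, 0.0012, -0.9951, 0.9434], [0.0, 0.0, 0.0, 1.0]]
wrist 371.64829954431775 371.64829954431775 324.0534785691534 244.472019157498 [[0.315, 0.9491, -0.0009, -0.7244], [0.9093, -0.3015, 0.2868, -0.0381], [0.2719, -0.0912, -0.958, 0.3789], [0.0, 0.0, 0.0, 1.0]]
```

View pics/scene0.png

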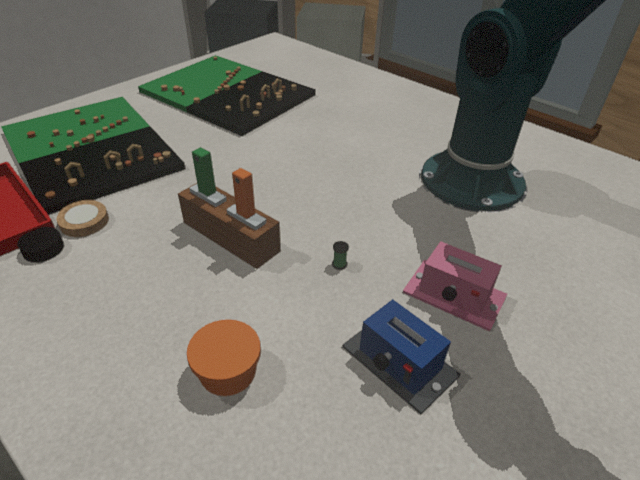

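View pics/top0.png

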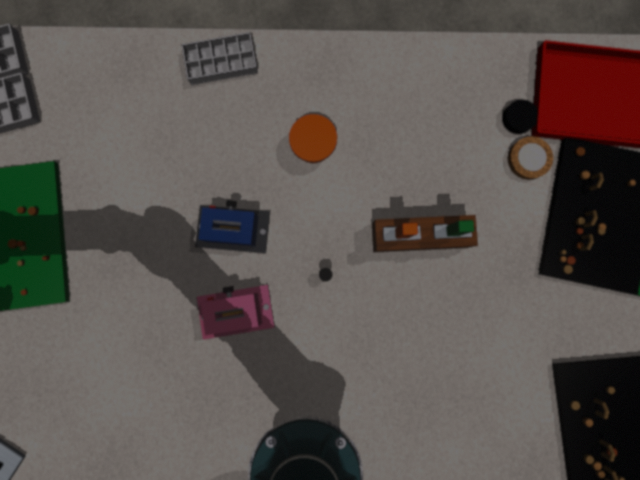

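View pics/wrist0.png

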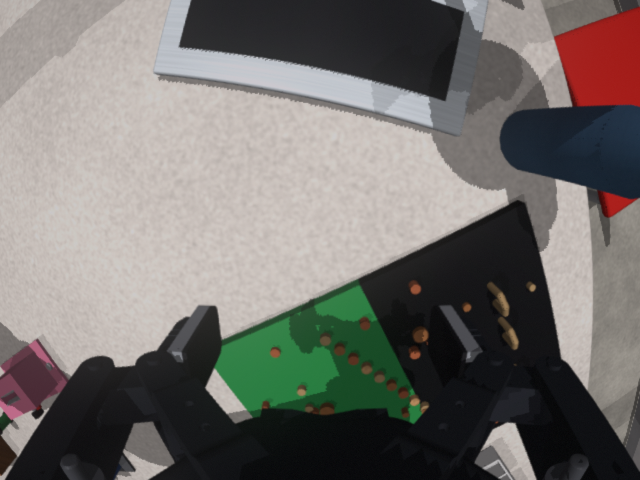

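The top view has the blue block at about (228,226), the rack at (425,232) with the green handle in its right-hand slot (460,228) and the orange one in the left. The tub is at (313,137) and the spool at (325,273). The pink block is a look-alike. I'll enlarge crops to get exact pixels.

```bash
python3 - <<'E'
import cv2
t=cv2.imread("pics/top0.png");s=cv2.imread("pics/scene0.png")
def c(im,x,y,w,h,k,n):
    cv2.imwrite(n,cv2.resize(im[y:y+h,x:x+w],None,fx=k,fy=k,interpolation=cv2.INTER_CUBIC))
c(t,185,185,100,75,8,"pics/tb.png")
c(t,365,190,120,70,6,"pics/tr.png")
c(s,335,290,133,120,6,"pics/sb.png")
c(s,170,140,133,130,6,"pics/sr.png")
E
```

```text
(no output)
```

View pics/tb.png

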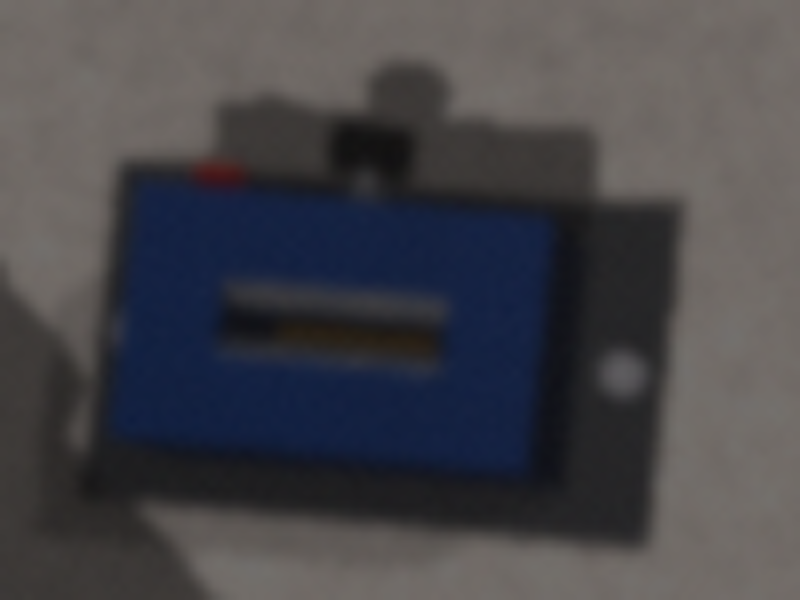

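View pics/tr.png

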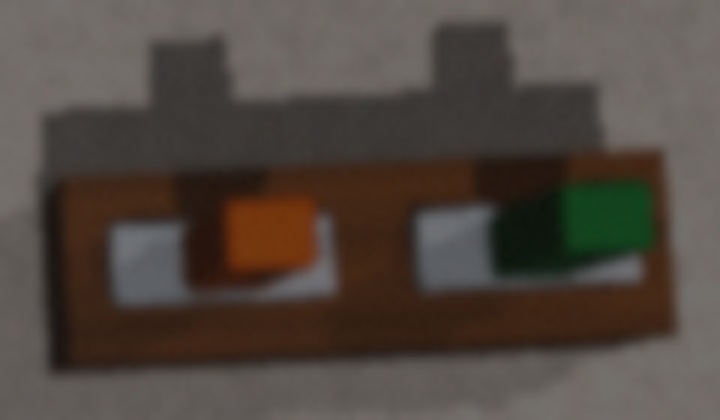

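View pics/sb.png

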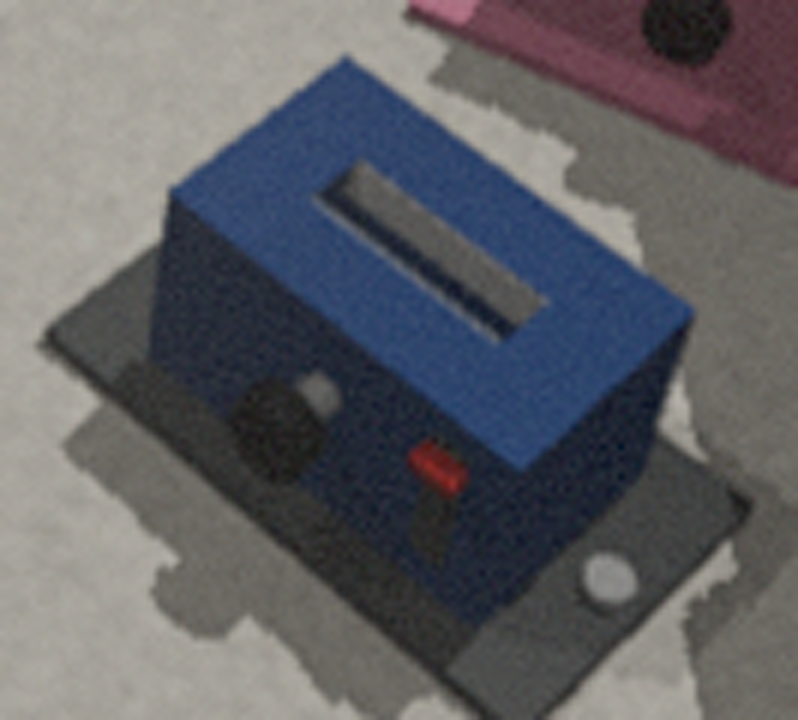

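View pics/sr.png

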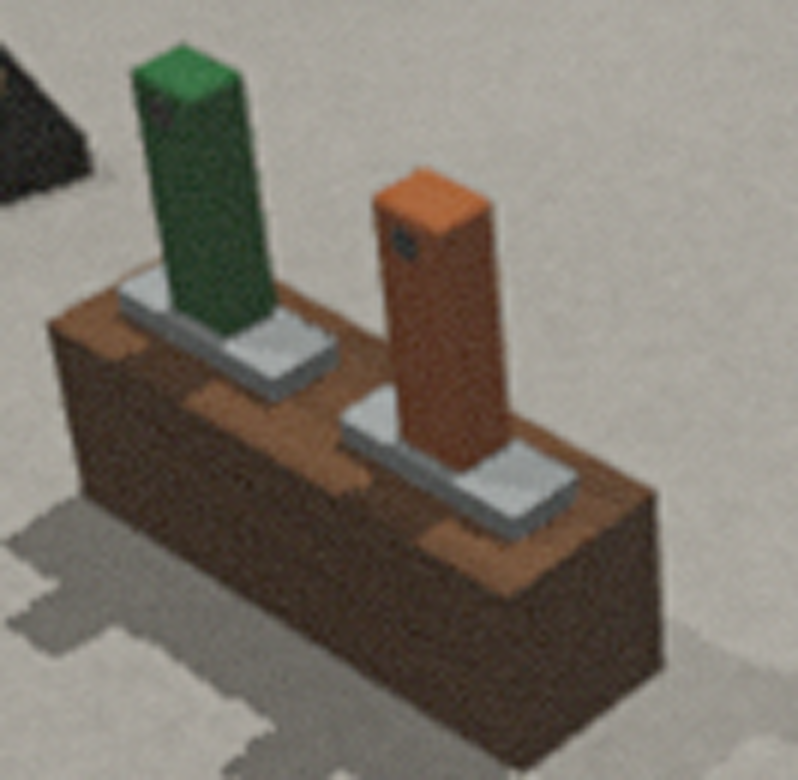

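```bash
cat > h.py <<'E'
import numpy as np
from scipy.optimize import least_squares
CAM={'scene':(486.541,314.235,247.137,np.array([[-0.6825,0.7308,0.0143,0.3462],[0.4826,0.4653,-0.742,-0.1498],[-0.5489,-0.4995,-0.6703,1.0742]])),
'top':(465.8626,321.3338,231.1725,np.array([[0.0151,-0.9999,0.0003,-0.0329],[-0.9949,-0.0151,-0.0993,0.4946],[0.0993,0.0012,-0.9951,0.9434]]))}
def proj(c,P):
    f,cx,cy,V=CAM[c];q=P@V[:,:3].T+V[:,3];return np.c_[cx+f*q[:,0]/q[:,2],cy+f*q[:,1]/q[:,2]]
def full(p,x0,y0,k): return (np.array(p)+.5)/k-.5+[x0,y0]
def rect(x,y,yaw,sx,sy,z):
    c=np.array([[1,1],[1,-1],[-1,-1],[-1,1]])*[sx/2,sy/2]
    R=np.array([[np.cos(yaw),-np.sin(yaw)],[np.sin(yaw),np.cos(yaw)]])
    return np.c_[c@R.T+[x,y],np.full(4,z)]
def back(c,p,z):
    f,cx,cy,V=CAM[c];R=V[:,:3];o=-R.T@V[:,3]
    d=np.c_[(p[:,0]-cx)/f,(p[:,1]-cy)/f,np.ones(len(p))]@R
    return o+d*((z-o[2])/d[:,2])[:,None]
E
cat > m.py <<'E'
from h import *
obs={
'block':(.064,.104,.07,dict(top=full([(130,182),(555,212),(530,475),(112,437)],185,185,8),scene=full([(522,468),(172,190),(347,58),(692,312)],335,290,6))),
'slot':(.016,.056,.07,dict(top=full([(225,285),(448,300),(440,372),(218,352)],185,185,8),scene=full([(502,340),(315,195),(360,160),(547,300)],335,290,6))),
'rack':(.062,.2,.07,dict(top=full([(62,180),(665,150),(675,330),(68,365)],365,190,6))),
'handle':(.022,.028,.165,dict(top=full([(565,185),(652,182),(655,248),(570,252)],365,190,6),scene=full([(195,103),(133,73),(183,43),(243,73)],170,140,6))),
'should':(.026,.072,.08,dict(top=full([(415,207),(645,285),(418,293)],365,190,6),)),
}
for n,(sx,sy,z,d) in obs.items():
    for sub in ([['top'],['scene'],['top','scene']] if len(d)>1 else [['top']]):
        for c in sub:
            if len(sub)==1: P=back(c,d[c],z); e=np.linalg.norm(np.diff(np.r_[P,P[:1]],axis=0),axis=1)
        if n=='should': print(n,P);continue
        r=least_squares(lambda q:np.concatenate([(proj(c,rect(*q,sx,sy,z))-d[c]).ravel() for c in sub]),[*P[:,:2].mean(0),0])
        print(n,sub,np.round(r.x[:2],4),np.degrees(r.x[2]).round(2),'rms px',np.sqrt(np.mean(r.fun**2)).round(2),'edges',e.round(4),'ctr',P.mean(0).round(4))
E
python3 m.py
```

```text
block ['top'] [0.4993 0.1636] -3.47 rms px 0.39 edges [0.1061 0.0657 0.1038 0.0637] ctr [0.4993 0.1636 0.07  ]
block ['scene'] [0.4995 0.1644] -4.45 rms px 0.6 edges [0.1027 0.0621 0.1023 0.0615] ctr [0.4996 0.1645 0.07  ]
block ['top', 'scene'] [0.4994 0.1641] -4.07 rms px 0.57 edges [0.1027 0.0621 0.1023 0.0615] ctr [0.4996 0.1645 0.07  ]
slot ['top'] [0.499  0.1634] -3.71 rms px 0.29 edges [0.0555 0.018  0.0553 0.0168] ctr [0.499  0.1634 0.07  ]
slot ['scene'] [0.4988 0.1642] -4.57 rms px 0.2 edges [0.0553 0.016  0.0551 0.0164] ctr [0.4988 0.1642 0.07  ]
slot ['top', 'scene'] [0.4989 0.1639] -4.22 rms px 0.32 edges [0.0553 0.016  0.0551 0.0164] ctr [0.4988 0.1642 0.07  ]
rack ['top'] [ 0.4916 -0.2324] 3.79 rms px 0.46 edges [0.2001 0.0598 0.2002 0.0613] ctr [ 0.4915 -0.2324  0.07  ]
handle ['top'] [ 0.4947 -0.2831] 2.98 rms px 0.66 edges [0.0258 0.0197 0.0252 0.02  ] ctr [ 0.4947 -0.2831  0.165 ]
handle ['scene'] [ 0.4953 -0.2791] 5.66 rms px 0.68 edges [0.0255 0.0202 0.0255 0.0196] ctr [ 0.4953 -0.2791  0.165 ]
handle ['top', 'scene'] [ 0.4944 -0.2819] 4.12 rms px 0.92 edges [0.0255 0.0202 0.0255 0.0196] ctr [ 0.4953 -0.2791  0.165 ]
should [[ 0.50680239 -0.24574483  0.08      ]
 [ 0.4823367  -0.32050366  0.08      ]
 [ 0.47859956 -0.24647388  0.08      ]]
```

Both cameras agree. The slot mouth is at (0.499, 0.164) with yaw about -4.1°. The green scraper is at (0.4947, -0.2825) with yaw about 3.8°, and its position relative to the rack fits the given sizes. Next is a move helper, then a waypoint move.

```bash
cat > mv.py <<'E'
import sys,numpy as np
from scipy.spatial.transform import Rotation as R
from rig import observe
# usage: mv.py x y z yaw [cx cy cz croll cpitch cyaw commanded pose]; default measured
a=[float(v) for v in sys.argv[1:]]
s=observe()
p=s['position'];r=R.from_euler('xyz',s['ee_rot'],degrees=True)
if len(a)>4: p=np.array(a[4:7]); r=R.from_euler('xyz',a[7:10],degrees=True)
t=R.from_euler('xyz',[180,0,a[3]],degrees=True)
print('meas',s['t'],s['position'].round(4),s['ee_rot'].round(2),s['force'].round(2),round(s['opening'],4))
print('shift/25mm',(r.inv().apply(np.array(a[:3])-p)/.025).round(3),'rot',(r.inv()*t).as_rotvec(degrees=True).round(2))
E
python3 mv.py 0.53 0.164 0.405 86 .228 .688 .405 180 0 161.68
```

```text
meas 0.15 [0.2278 0.6879 0.4038] [-1.7990e+02  1.0000e-02  1.6168e+02] [ 0.29  0.31 -0.33] 0.0855
shift/25mm [-18.056 -16.101  -0.   ] rot [ 0.   -0.   75.68]
```

>>> {"name": "apply_moves", "arguments": {
  "increments": [
    [[-18.056, -16.1, 0], [0, 0, 75.68], 85],
    [[-18.056, -16.1, 0], [0, 0, 75.68], 85],
    [[-18.056, -16.1, 0], [0, 0, 75.68], 85],
    [[-18.056, -16.1, 0], [0, 0, 75.68], 85],
    [[-18.056, -16.1, 0], [0, 0, 75.68], 85],
    [[-18.056, -16.1, 0], [0, 0, 75.68], 85],
    [[-18.056, -16.1, 0], [0, 0, 75.68], 85],
    [[-18.056, -16.1, 0], [0, 0, 75.68], 85],
    [[-18.056, -16.1, 0], [0, 0, 75.68], 85],
    [[-18.056, -16.1, 0], [0, 0, 75.68], 85],
    [[-18.056, -16.1, 0], [0, 0, 75.68], 85],
    [[-18.056, -16.1, 0], [0, 0, 75.68], 85]
  ]
}}

```text
t: 1.15
position: [0.478, 0.2534, 0.4046]
ee_rot: [-180.0, 0.0, 85.9]
force: [1.7, -0.9, 0.6]
opening: 0.0851
```

```bash
python3 mv.py 0.53 0.164 0.405 86
```

```text
meas 1.15 [0.478  0.2534 0.4046] [-1.800e+02  1.000e-02  8.589e+01] [ 1.67 -0.89  0.57] 0.0851
shift/25mm [-3.417  2.333 -0.014] rot [-0.    0.01 -0.11]
```

```bash
python3 mv.py 0.4947 -0.2825 0.405 93.8
```

```text
meas 1.15 [0.478  0.2534 0.4046] [-1.800e+02  1.000e-02  8.589e+01] [ 1.67 -0.89  0.57] 0.0851
shift/25mm [-2.1333e+01  2.2050e+00 -9.0000e-03] rot [-0.    0.01 -7.91]
```

>>> {"name": "apply_moves", "arguments": {
  "increments": [
    [[-21.33, 2.2, 0], [0, 0, -7.9], 85],
    [[-21.33, 2.2, 0], [0, 0, -7.9], 85],
    [[-21.33, 2.2, 0], [0, 0, -7.9], 85],
    [[-21.33, 2.2, 0], [0, 0, -7.9], 85],
    [[-21.33, 2.2, 0], [0, 0, -7.9], 85],
    [[-21.33, 2.2, 0], [0, 0, -7.9], 85],
    [[-21.33, 2.2, 0], [0, 0, -7.9], 85],
    [[-21.33, 2.2, 0], [0, 0, -7.9], 85],
    [[-21.33, 2.2, 0], [0, 0, -7.9], 85],
    [[-21.33, 2.2, 0], [0, 0, -7.9], 85],
    [[-21.33, 2.2, 0], [0, 0, -7.9], 85],
    [[-21.33, 2.2, 0], [0, 0, -7.9], 85]
  ]
}}

```text
t: 2.15
position: [0.4936, -0.2466, 0.4046]
ee_rot: [-180.0, -0.0, 93.9]
force: [1.1, 0.4, 1.0]
opening: 0.085
```

```bash
python3 mv.py 0.4947 -0.2825 0.405 93.8
```

```text
meas 2.15 [ 0.4936 -0.2466  0.4046] [-1.800e+02 -2.000e-02  9.391e+01] [1.13 0.45 1.01] 0.085
shift/25mm [-1.437 -0.055 -0.015] rot [-0.   -0.02  0.11]
```

>>> {"name": "apply_moves", "arguments": {
  "increments": [
    [[0, 0, 0], [0, 0, 0], 85],
    [[0, 0, 0], [0, 0, 0], 85],
    [[0, 0, 0], [0, 0, 0], 85]
  ]
}}

```text
t: 2.4
position: [0.4938, -0.2444, 0.4043]
ee_rot: [-180.0, -0.1, 93.9]
force: [-0.0, -0.2, -0.4]
opening: 0.0846
```

```bash
python3 mv.py 0.4947 -0.2825 0.405 93.8
python3 - <<'E'
from rig import *
import cv2,numpy as np
f=grab_frame("wrist");cv2.imwrite("pics/w1.png",f["image"]);print(f["view"].round(4).tolist())
E
```

```text
meas 2.4 [ 0.4938 -0.2444  0.4043] [-1.7995e+02 -6.0000e-02  9.3860e+01] [-0.02 -0.21 -0.42] 0.0846
shift/25mm [-1.522 -0.069 -0.029] rot [-0.05 -0.06  0.06]
[[0.9978, 0.0667, -0.001, -0.4775], [0.0642, -0.9563, 0.2851, -0.3022], [0.0181, -0.2845, -0.9585, 0.3008], [0.0, 0.0, 0.0, 1.0]]
```

View pics/w1.png

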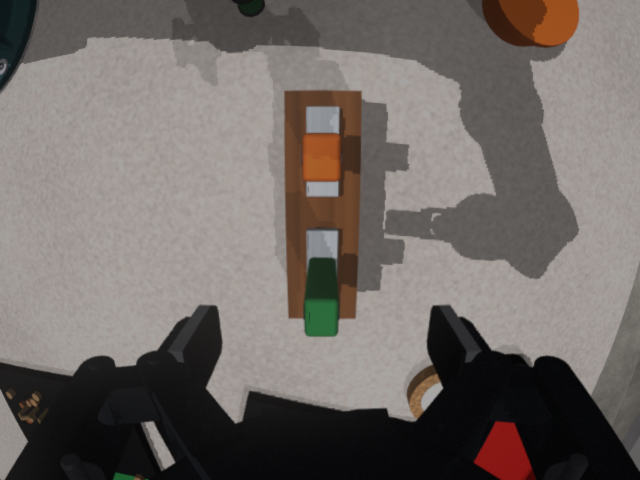

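The wrist view shows the green handle top at cols 304-339, rows 298-336, centred between the pads near col 321. I'll check this against the estimate.

```bash
python3 - <<'E'
from rig import *
from h import *
import cv2
f=grab_frame("wrist");V=f["view"]
def pw(P):
    q=P@V[:3,:3].T+V[:3,3];rr=np.hypot(q[:,0],q[:,1]);th=np.arctan2(rr,q[:,2])
    return np.c_[f["cx"]+f["fx"]*th*q[:,0]/rr,f["cy"]+f["fx"]*th*q[:,1]/rr]
im=cv2.resize(f["image"][180:380,240:400],None,fx=4,fy=4,interpolation=cv2.INTER_NEAREST).copy()
im=cv2.resize(f["image"][220:350,260:390],None,fx=4.5,fy=4.5)
for (sx,sy,z,col) in ((.022,.028,.165,(0,0,255)),(.026,.072,.08,(255,0,0))):
    p=pw(rect(.4947,-.2825,np.radians(3.8),sx,sy,z));print(p.round(1))
    cv2.polylines(im,[((p-[260,220]+.5)*4.5).astype(int)],True,col,1)
cv2.imwrite("pics/w1b.png",im)
E
```

```text
[[336.5 300.2]
 [335.8 338.9]
 [302.  338.7]
 [301.  300.1]]
[[336.1 231.3]
 [335.  310.6]
 [305.6 310.4]
 [304.3 231.2]]
```

View pics/w1b.png

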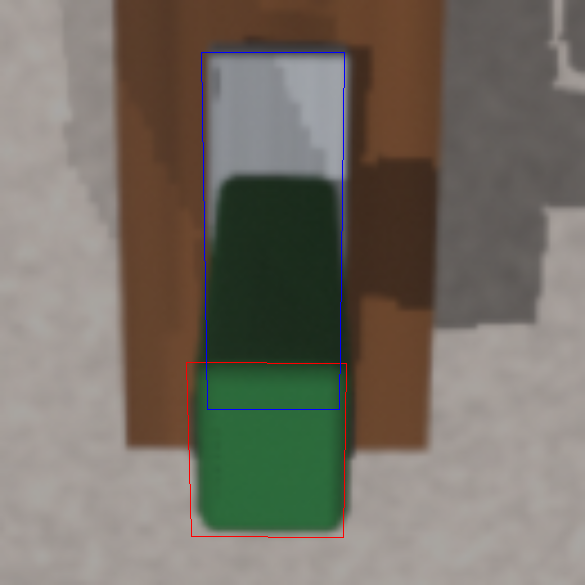

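```bash
python3 mv.py 0.4953 -0.2818 0.405 93.8;python3 mv.py 0.4953 -0.2818 0.290 93.8
```

```text
meas 2.5 [ 0.4943 -0.2428  0.4043] [-1.7996e+02 -9.0000e-02  9.4060e+01] [ 1.51  0.73 -0.24] 0.0849
shift/25mm [-1.558 -0.07  -0.03 ] rot [-0.04 -0.09  0.26]
meas 2.5 [ 0.4943 -0.2428  0.4043] [-1.7996e+02 -9.0000e-02  9.4060e+01] [ 1.51  0.73 -0.24] 0.0849
shift/25mm [-1.566 -0.067  4.57 ] rot [-0.04 -0.09  0.26]
```

>>> {"name": "apply_moves", "arguments": {
  "increments": [
    [[-1.53, -0.07, 0], [0, 0, 0.15], 85],
    [[-1.53, -0.07, 0], [0, 0, 0.15], 85],
    [[-1.53, -0.07, 1.5], [0, 0, 0.15], 85],
    [[-1.53, -0.07, 2.5], [0, 0, 0.15], 85],
    [[-1.53, -0.07, 3.5], [0, 0, 0.15], 85],
    [[-1.53, -0.07, 4.57], [0, 0, 0.15], 85],
    [[-1.53, -0.07, 4.57], [0, 0, 0.15], 85],
    [[-1.53, -0.07, 4.57], [0, 0, 0.15], 85],
    [[-1.53, -0.07, 4.57], [0, 0, 0.15], 85]
  ]
}}

```text
t: 3.25
position: [0.4956, -0.2824, 0.2915]
ee_rot: [179.9, 0.0, 93.8]
force: [0.1, -0.5, -0.0]
opening: 0.085
```

```bash
python3 mv.py 0.4953 -0.2818 0.290 93.8
python3 - <<'E'
from rig import *
import cv2,numpy as np
f=grab_frame("wrist");cv2.imwrite("pics/w2.png",f["image"]);print(observe()['position'],observe()['ee_rot'])
E
```

```text
meas 3.25 [ 0.4956 -0.2824  0.2915] [1.7993e+02 3.0000e-02 9.3830e+01] [ 0.09 -0.46 -0.03] 0.085
shift/25mm [ 0.024 -0.012  0.06 ] rot [0.07 0.03 0.03]
[ 0.49574074 -0.28273685  0.29203508] [1.79862677e+02 7.18200318e-02 9.38127518e+01]
```

View pics/w2.png

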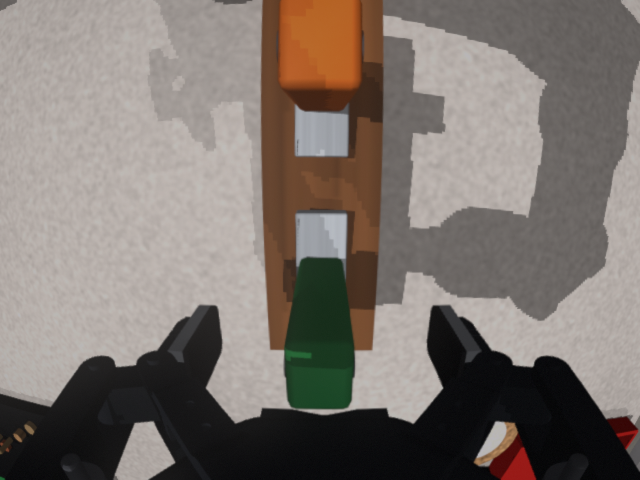

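The handle (cols 285-355) sits midway between the pads (220 and 428), so I'll close on it.

>>> {"name": "apply_moves", "arguments": {
  "increments": [
    [[0, 0, 0], [0, 0, 0], 10],
    [[0, 0, 0], [0, 0, 0], 10],
    [[0, 0, 0], [0, 0, 0], 10],
    [[0, 0, 0], [0, 0, 0], 10],
    [[0, 0, 0], [0, 0, 0], 10],
    [[0, 0, 0], [0, 0, 0], 10],
    [[0, 0, 0], [0, 0, 0], 10],
    [[0, 0, 0], [0, 0, 0], 10],
    [[0, 0, 0], [0, 0, 0], 10],
    [[0, 0, 0], [0, 0, 0], 10]
  ]
}}

```text
t: 4.13
position: [0.4949, -0.2831, 0.2909]
ee_rot: [180.0, -0.0, 93.7]
force: [-1.1, 0.7, 4.4]
opening: 0.0218
```

```bash
python3 mv.py 0.4953 -0.2818 0.290 93.8
python3 - <<'E'
from rig import *
import cv2,numpy as np
f=grab_frame("wrist");cv2.imwrite("pics/w3.png",f["image"]);s=observe();print(s['position'],s['ee_rot'],s['opening'],s['force'])
E
```

```text
meas 4.1333 [ 0.4949 -0.2831  0.2909] [179.98  -0.    93.74] [-1.12  0.67  4.39] 0.0218
shift/25mm [0.051 0.019 0.035] rot [ 0.02 -0.   -0.06]
[ 0.49490039 -0.28310949  0.29087176] [ 1.79984213e+02 -6.42436558e-03  9.37427959e+01] 0.021424719237874774 [-1.11968477  1.57737312  5.37498341]
```

View pics/w3.png

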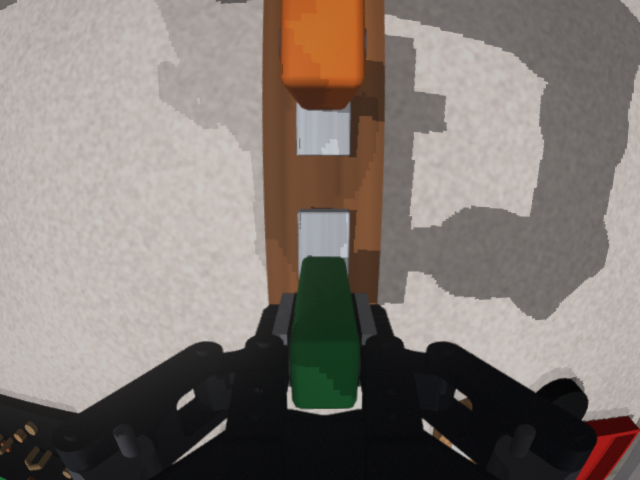

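The pads hold the handle at 22 mm. Lifting straight up.

>>> {"name": "apply_moves", "arguments": {
  "increments": [
    [[0, 0, -0.4], [0, 0, 0], 10],
    [[0, 0, -0.9], [0, 0, 0], 10],
    [[0, 0, -1.5], [0, 0, 0], 10],
    [[0, 0, -2.2], [0, 0, 0], 10],
    [[0, 0, -2.9], [0, 0, 0], 10],
    [[0, 0, -3.6], [0, 0, 0], 10],
    [[0, 0, -4.2], [0, 0, 0], 10],
    [[0, 0, -4.4], [0, 0, 0], 10],
    [[0, 0, -4.4], [0, 0, 0], 10],
    [[0, 0, -4.4], [0, 0, 0], 10],
    [[0, 0, -4.4], [0, 0, 0], 10]
  ]
}}

```text
t: 5.1
position: [0.4945, -0.2826, 0.3996]
ee_rot: [-179.9, -0.1, 93.8]
force: [-0.2, 0.5, -1.4]
opening: 0.0216
```

```bash
python3 mv.py 0.499 0.164 0.40 85.9
python3 - <<'E'
from rig import *
import cv2,numpy as np
f=grab_frame("wrist");cv2.imwrite("pics/w4.png",f["image"]);
f=grab_frame("scene");cv2.imwrite("pics/s4.png",f["image"]);s=observe();print(s['position'],s['ee_rot'],s['opening'],s['force'])
E
```

```text
meas 5.1 [ 0.4945 -0.2826  0.3996] [-1.7991e+02 -5.0000e-02  9.3760e+01] [-0.24  0.52 -1.39] 0.0216
shift/25mm [17.812  1.348 -0.   ] rot [-0.09 -0.05  7.86]
[ 0.49459756 -0.28262576  0.39940522] [-1.79885915e+02 -5.86575725e-02  9.37543219e+01] 0.021269502061177073 [ 0.61343098  0.25168727 -1.93344575]
```

View pics/w4.png

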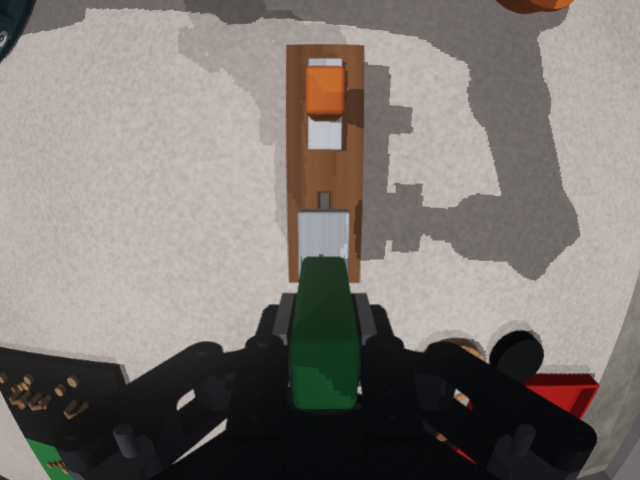

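View pics/s4.png

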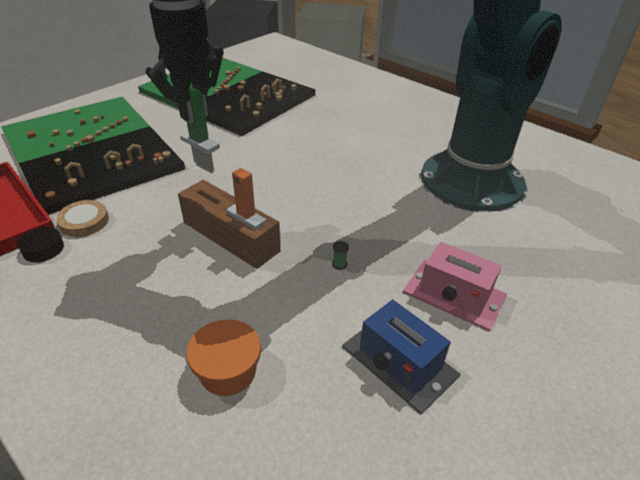

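The scraper is out and upright. The orange handle (top 165 mm) lies in the direct path, so I'll raise further before crossing.

>>> {"name": "apply_moves", "arguments": {
  "increments": [
    [[0, 0, -1.0], [0, 0, 0], 10],
    [[0, 0, -2.0], [0, 0, 0], 10],
    [[0, 0, -3.0], [0, 0, 0], 10],
    [[0, 0, -3.0], [0, 0, 0], 10],
    [[0, 0, -3.0], [0, 0, 0], 10],
    [[1, 0.1, -3.0], [0, 0, 1], 10],
    [[2.2, 0.2, -3.0], [0, 0, 2], 10],
    [[3.5, 0.3, -3.0], [0, 0, 3], 10],
    [[4.9, 0.4, -3.0], [0, 0, 4], 10],
    [[6.3, 0.5, -3.0], [0, 0, 5], 10],
    [[7.6, 0.6, -3.0], [0, 0, 6], 10],
    [[8.5, 0.65, -3.0], [0, 0, 6.5], 10]
  ]
}}

```text
t: 6.2
position: [0.4965, -0.066, 0.4733]
ee_rot: [-179.7, -0.1, 87.4]
force: [0.4, -0.1, -1.3]
opening: 0.0213
```

```bash
python3 mv.py 0.499 0.164 0.45 85.9
```

```text
meas 6.2 [ 0.4965 -0.066   0.4733] [-1.7974e+02 -7.0000e-02  8.7410e+01] [ 0.38 -0.08 -1.29] 0.0213
shift/25mm [ 9.195 -0.31   0.946] rot [-0.26 -0.07  1.51]
```

>>> {"name": "apply_moves", "arguments": {
  "increments": [
    [[1.3, 0, 0.2], [0, 0, 0.5], 10],
    [[2.6, -0.1, 0.4], [0, 0, 1], 10],
    [[3.9, -0.1, 0.6], [0, 0, 1.5], 10],
    [[5.2, -0.15, 0.9], [0, 0, 1.5], 10],
    [[6.5, -0.2, 1.2], [0, 0, 1.5], 10],
    [[7.8, -0.25, 1.5], [0, 0, 1.5], 10],
    [[8.7, -0.3, 1.8], [0, 0, 1.5], 10],
    [[9.2, -0.3, 2.0], [0, 0, 1.5], 10],
    [[9.2, -0.3, 2.0], [0, 0, 1.5], 10],
    [[9.2, -0.3, 2.0], [0, 0, 1.5], 10],
    [[9.2, -0.3, 2.0], [0, 0, 1.5], 10]
  ]
}}

```text
t: 7.12
position: [0.5009, 0.1581, 0.4252]
ee_rot: [-180.0, 0.1, 85.6]
force: [0.2, -0.2, -1.3]
opening: 0.0217
```

```bash
python3 mv.py 0.499 0.164 0.36 85.9
python3 - <<'E'
from rig import *
import cv2,numpy as np
for n in ("wrist","scene","top"):
    f=grab_frame(n);cv2.imwrite(f"pics/{n}5.png",f["image"]);s=observe();print(s['position'],s['ee_rot'])
E
```

```text
meas 7.1167 [0.5009 0.1581 0.4252] [-1.7997e+02  9.0000e-02  8.5580e+01] [ 0.16 -0.18 -1.34] 0.0217
shift/25mm [ 0.236 -0.091  2.61 ] rot [-0.03  0.09 -0.32]
[0.50098711 0.15782    0.42559813] [1.79993048e+02 6.21189988e-02 8.55376947e+01]
[0.50103869 0.15792824 0.42579103] [1.79970294e+02 3.32548604e-02 8.55347036e+01]
[0.50102371 0.15816656 0.42588443] [1.79962125e+02 1.33508185e-02 8.55490339e+01]
```

View pics/wrist5.png

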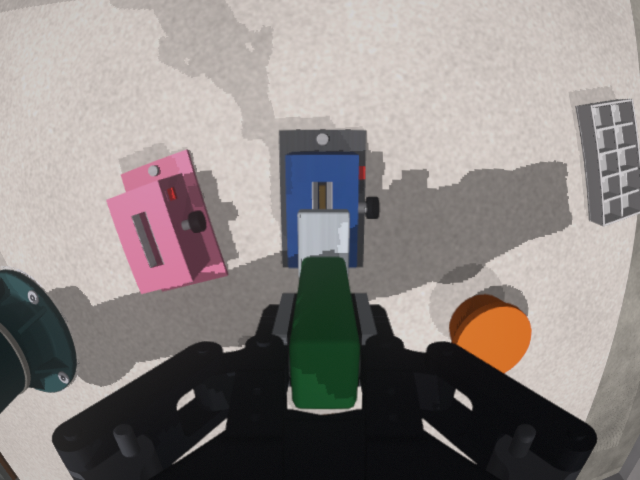

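View pics/scene5.png

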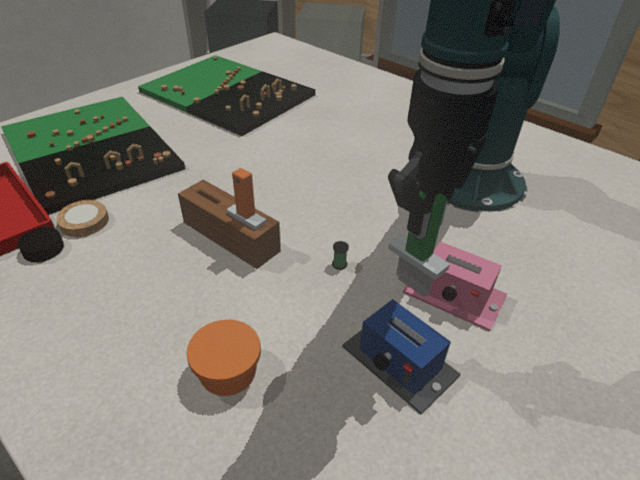

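The wrist view shows the shoulder's far corners at about (299,211) and (349,211) and the slot at (322,195). I'll enlarge to measure the scraper's position in the hand.

```bash
python3 - <<'E'
import cv2
s=cv2.imread("pics/scene5.png");w=cv2.imread("pics/wrist5.png");t=cv2.imread("pics/top5.png")
def c(im,x,y,w,h,k,n):
    cv2.imwrite(n,cv2.resize(im[y:y+h,x:x+w],None,fx=k,fy=k,interpolation=cv2.INTER_CUBIC))
c(s,380,180,80,110,7,"pics/s5c.png")
c(w,270,140,110,130,6,"pics/w5c.png")
c(t,170,150,130,100,6,"pics/t5c.png")
E
```

```text
(no output)
```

View pics/s5c.png

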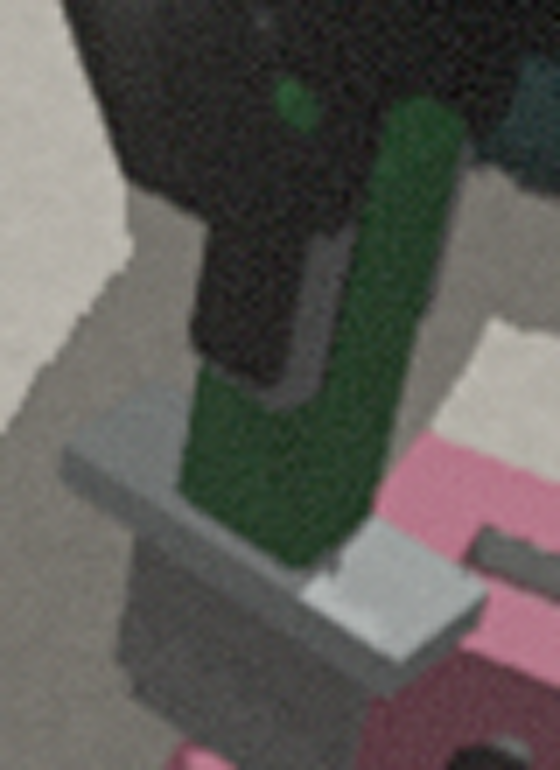

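View pics/w5c.png

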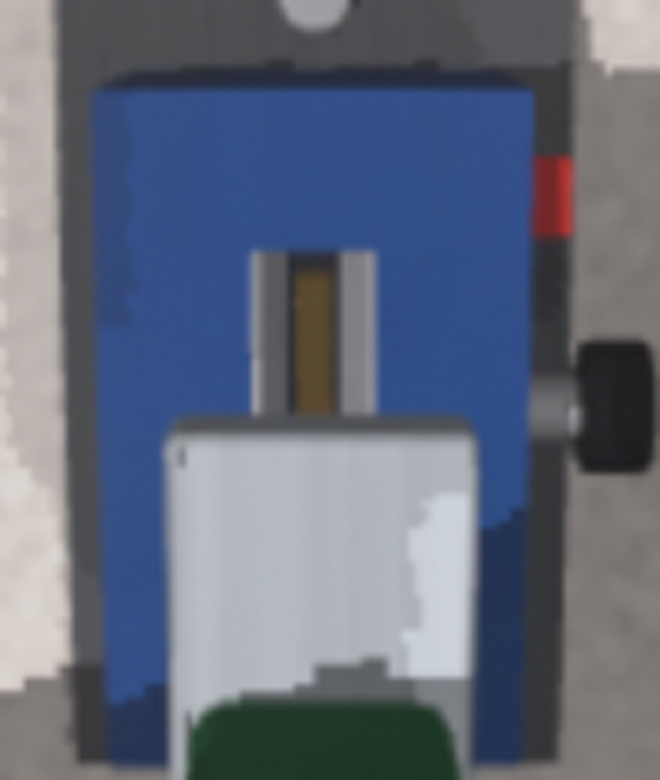

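View pics/t5c.png

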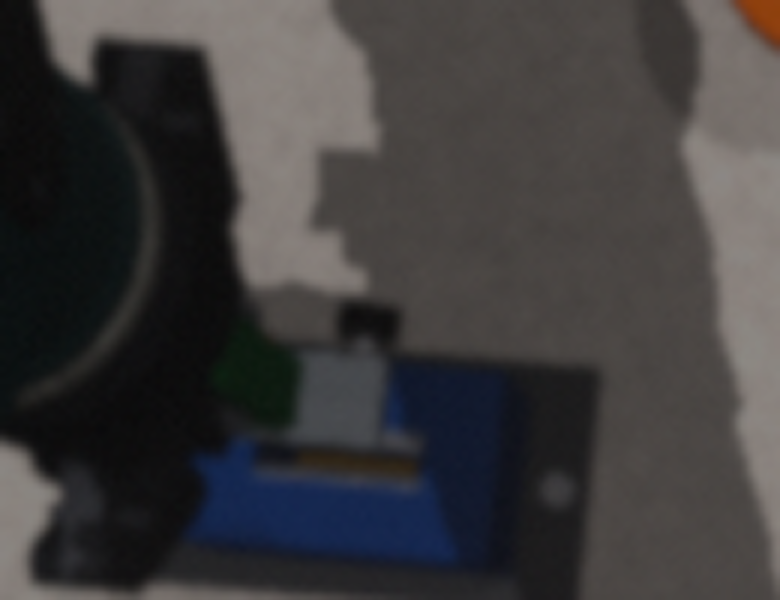

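```bash
cat > fit.py <<'E'
from rig import *
from h import *
from scipy.spatial.transform import Rotation as R
f=grab_frame("wrist");V=f["view"];s=observe()
def pw(P):
    q=P@V[:3,:3].T+V[:3,3];rr=np.hypot(q[:,0],q[:,1]);th=np.arctan2(rr,q[:,2])
    return np.c_[f["cx"]+f["fx"]*th*q[:,0]/rr,f["cy"]+f["fx"]*th*q[:,1]/rr]
def bw(p,z):
    d=(p-[f["cx"],f["cy"]])/f["fx"];th=np.linalg.norm(d,axis=1);u=d/th[:,None]
    r=np.c_[u*np.sin(th)[:,None],np.cos(th)]@V[:3,:3];o=-V[:3,:3].T@V[:3,3]
    return o+r*((z-o[2])/r[:,2])[:,None]
sl=full([(250,250),(377,250),(93,88),(533,88),(253,410),(378,410)],270,140,6)
print('slot/block pts',bw(sl,.07).round(4).tolist())
# predicted
def blk(x,y,yaw): 
    c,si=np.cos(yaw),np.sin(yaw);L=np.array([[-.008,.028],[.008,.028],[-.032,.052],[.032,.052]])
    return np.c_[L@np.array([[c,si],[-si,c]])+[x,y],np.full(4,.07)]
r=least_squares(lambda q:(pw(blk(*q))-sl[:4]).ravel(),[.499,.164,-.07]);print('block wrist',r.x[:2].round(4),np.degrees(r.x[2]).round(2),np.abs(r.fun).max())
wp=full([(165,435),(473,435)],270,140,6)
sp=full([(65,450),(398,665),(487,597),(65,480),(395,697),(485,628)],380,180,7)
def scr(x,y,z,rx,ry,rz,L): return R.from_euler('xyz',[rx,ry,rz]).apply(L)+[x,y,z]
Lw=np.array([[-.013,.036,.06],[.013,.036,.06]])
Ls=np.array([[.013,-.036,.06],[.013,.036,.06],[-.013,.036,.06],[.013,-.036,.05],[.013,.036,.05],[-.013,.036,.05]])
# tilt rx about jaw axis (scraper x) free, ry free weakly
def res(q):
    return np.r_[(pw(scr(*q,Lw))-wp).ravel(),(proj('scene',scr(*q,Ls))-sp).ravel(),q[4]*200]
r=least_squares(res,[.501,.158,.155,0,0,-.07])
print('scraper edge centre',r.x[:3].round(4),'rpy',np.degrees(r.x[3:]).round(2),'res',r.fun.round(1))
q=r.x;print('shoulder centre',scr(*q,np.array([[0,0,.05]])).round(4))
print(s['position'].round(4),s['ee_rot'].round(2))
E
python3 fit.py
```

```text
slot/block pts [[0.494, 0.1926, 0.07], [0.5126, 0.1911, 0.07], [0.4733, 0.2183, 0.07], [0.537, 0.2133, 0.07], [0.4924, 0.1687, 0.07], [0.5109, 0.1672, 0.07]]
block wrist [0.5011 0.1639] -4.5 1.5134165562112116
scraper edge centre [0.501  0.1609 0.1542] rpy [ 2.2   0.03 -6.16] res [-1.  -1.5  0.3 -0.  -0.5 -0.9 -0.7 -1.   0.8 -1.6 -1.2  1.  -1.6  0.8
 -0.4  0.3  0.1]
shoulder centre [[0.5008 0.159  0.2041]]
[0.501  0.1585 0.4259] [179.96  -0.    85.58]
```

Wrist and scene measurements put the scraper about 1 mm too far in +x and 4-5 mm short in +y of the slot. The yaw is aligned. I'll correct this and descend to just above the mouth, then check again.

>>> {"name": "apply_moves", "arguments": {
  "increments": [
    [[0.18, -0.05, 0.3], [0, 0, 0], 10],
    [[0.18, -0.05, 0.8], [0, 0, 0], 10],
    [[0.18, -0.05, 1.3], [0, 0, 0], 10],
    [[0.18, -0.05, 1.8], [0, 0, 0], 10],
    [[0.18, -0.05, 2.2], [0, 0, 0], 10],
    [[0.18, -0.05, 2.5], [0, 0, 0], 10],
    [[0.18, -0.05, 2.7], [0, 0, 0], 10],
    [[0.18, -0.05, 2.7], [0, 0, 0], 10],
    [[0.18, -0.05, 2.7], [0, 0, 0], 10],
    [[0.18, -0.05, 2.7], [0, 0, 0], 10]
  ]
}}

```text
t: 8.15
position: [0.5002, 0.1648, 0.3584]
ee_rot: [179.9, -0.0, 85.7]
force: [-0.1, 0.6, -1.9]
opening: 0.021
```

```bash
python3 - <<'E'
from rig import *
import cv2,numpy as np
def c(im,x,y,w,h,k,n):
    cv2.imwrite(n,cv2.resize(im[y:y+h,x:x+w],None,fx=k,fy=k,interpolation=cv2.INTER_CUBIC))
f=grab_frame("wrist")["image"];c(f,250,60,130,210,3.6,"pics/w6.png")
f=grab_frame("scene")["image"];c(f,330,220,140,150,5,"pics/s6.png")
s=observe();print(s['position'],s['ee_rot'],s['force'])
E
```

```text
[0.50014768 0.16485474 0.35856063] [ 1.79930954e+02 -3.75818583e-02  8.57455960e+01] [-0.10466535  0.60146685 -0.54233575]
```

View pics/w6.png

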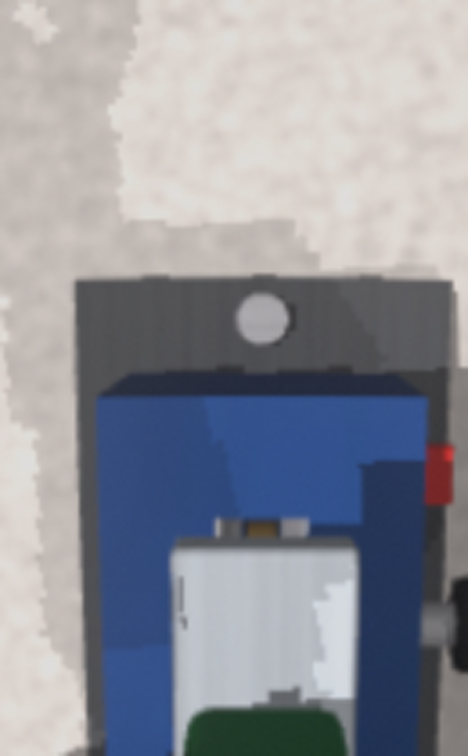

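View pics/s6.png

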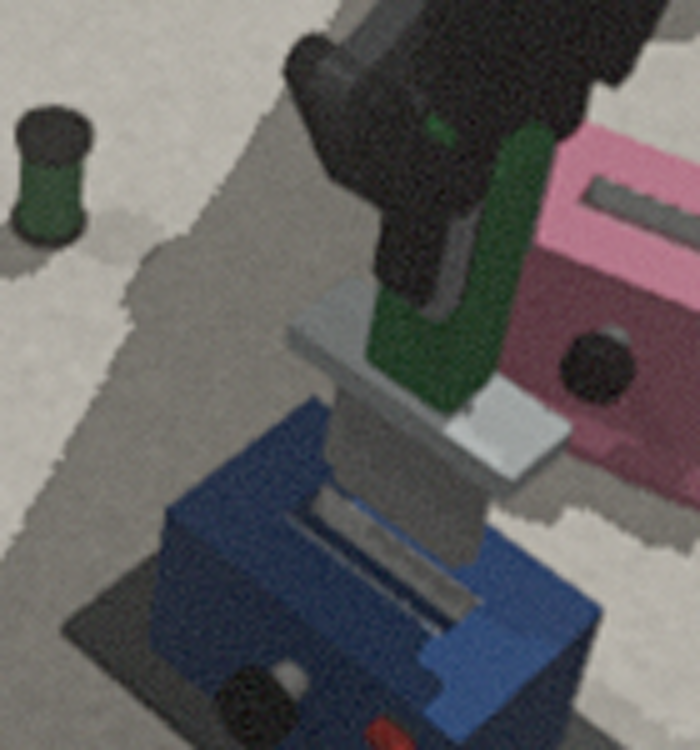

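```bash
cat > fit2.py <<'E'
from rig import *
from h import *
from scipy.spatial.transform import Rotation as R
f=grab_frame("wrist");V=f["view"];s=observe()
def pw(P):
    q=P@V[:3,:3].T+V[:3,3];rr=np.hypot(q[:,0],q[:,1]);th=np.arctan2(rr,q[:,2])
    return np.c_[f["cx"]+f["fx"]*th*q[:,0]/rr,f["cy"]+f["fx"]*th*q[:,1]/rr]
def T(x,y,z,rx,ry,rz,L): return R.from_euler('xyz',[rx,ry,rz]).apply(L)+[x,y,z]
A=np.array
B=A([[-.032,.052,.07],[-.032,-.052,.07],[.032,-.052,.07],[.008,-.028,.07],[-.008,-.028,.07],[-.008,.028,.07],[.008,.028,.07]])
bp=full([(600,610),(315,397),(165,510),(288,515),(322,487),(480,603),(435,635)],330,220,5)
Bw=A([[-.032,.052,.07],[.032,.052,.07],[-.008,.028,.07],[.008,.028,.07]])
bw=full([(97,397),(428,397),(216,519),(308,519)],250,60,3.6)
S=A([[.013,-.036,.06],[.013,.036,.06],[-.013,.036,.06],[.013,-.036,.05],[.013,.036,.05],[-.013,.036,.05]])
sp=full([(288,328),(505,478),(572,428),(288,345),(505,498),(572,445)],330,220,5)
Sw=A([[-.013,.036,.06],[.013,.036,.06]]);sw=full([(172,550),(358,550)],250,60,3.6)
for nm,us,uw in (('scene',1,0),('wrist',0,1),('both',1,1)):
    b=least_squares(lambda q:np.r_[us*(proj('scene',T(q[0],q[1],0,0,0,q[2],B))-bp).ravel(),uw*(pw(T(q[0],q[1],0,0,0,q[2],Bw))-bw).ravel()],[.5,.164,-.07]).x
    sc=least_squares(lambda q:np.r_[us*(proj('scene',T(*q,S))-sp).ravel(),uw*(pw(T(*q,Sw))-sw).ravel(),q[4]*500,(q[3])*(200 if us else 2000),(q[5]+.073)*(200 if us else 2000)],[.501,.164,.085,0,0,-.07])
    print(nm,'block',b[:2].round(4),np.degrees(b[2]).round(2),'scraper',sc.x[:3].round(4),np.degrees(sc.x[3:]).round(2),'sh',T(*sc.x,A([[0,0,.05]])).round(4), np.abs(sc.fun).max().round(2))
print(s['position'].round(4),s['ee_rot'].round(2))
E
python3 fit2.py
```

```text
scene block [0.5003 0.1642] -4.99 scraper [0.4893 0.1612 0.0751] [ 0.05  0.01 -4.16] sh [[0.4893 0.1612 0.1251]] 1.39
wrist block [0.5006 0.163 ] -4.37 scraper [0.5014 0.1641 0.0851] [-0.   -0.   -4.18] sh [[0.5014 0.1641 0.1351]] 0.06
both block [0.5002 0.1634] -4.88 scraper [0.5013 0.1655 0.089 ] [ 0.13  0.01 -4.22] sh [[0.5013 0.1654 0.139 ]] 2.15
[0.5001 0.1649 0.3585] [ 1.7994e+02 -4.0000e-02  8.5750e+01]
```

The scraper is within about 1-2 mm of the slot in both axes. I'll make a small correction and enter the slot slowly, stopping above the plunger.

>>> {"name": "apply_moves", "arguments": {
  "increments": [
    [[-0.05, -0.03, 0.1], [0, 0, 0], 10],
    [[-0.05, -0.03, 0.25], [0, 0, 0], 10],
    [[-0.05, -0.03, 0.4], [0, 0, 0], 10],
    [[-0.05, -0.03, 0.55], [0, 0, 0], 10],
    [[-0.05, -0.03, 0.7], [0, 0, 0], 10],
    [[-0.05, -0.03, 0.85], [0, 0, 0], 10],
    [[-0.05, -0.03, 1.0], [0, 0, 0], 10],
    [[-0.05, -0.03, 1.15], [0, 0, 0], 10],
    [[-0.05, -0.03, 1.3], [0, 0, 0], 10],
    [[-0.05, -0.03, 1.4], [0, 0, 0], 10],
    [[-0.05, -0.03, 1.4], [0, 0, 0], 10],
    [[-0.05, -0.03, 1.4], [0, 0, 0], 10]
  ]
}}

```text
t: 9.3
position: [0.499, 0.1636, 0.3228]
ee_rot: [-180.0, 0.0, 85.7]
force: [-0.2, -0.2, -1.7]
opening: 0.0214
```

```bash
python3 - <<'E'
from rig import *
import cv2,numpy as np
def c(im,x,y,w,h,k,n):
    cv2.imwrite(n,cv2.resize(im[y:y+h,x:x+w],None,fx=k,fy=k,interpolation=cv2.INTER_CUBIC))
f=grab_frame("wrist")["image"];c(f,220,60,200,300,2,"pics/w7.png")
f=grab_frame("scene")["image"];c(f,330,240,140,150,4,"pics/s7.png")
s=observe();print(s['position'],s['ee_rot'],s['force'],s['moment'])
E
```

```text
[0.49915612 0.16362103 0.32309772] [ 1.79979034e+02 -8.16556698e-03  8.57437434e+01] [-0.04925872 -0.32279962 -0.66406524] [ 0.0218503  -0.03022802 -0.02612598]
```

View pics/w7.png

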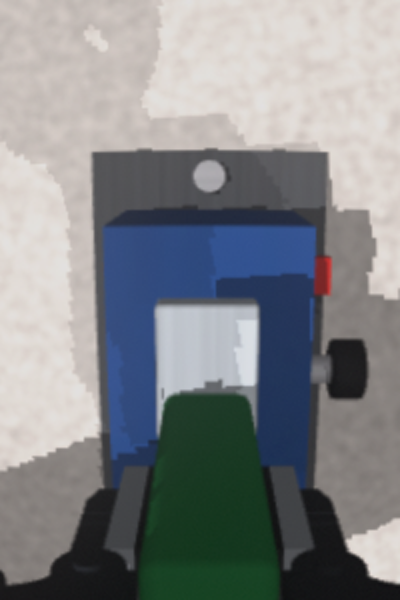

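View pics/s7.png

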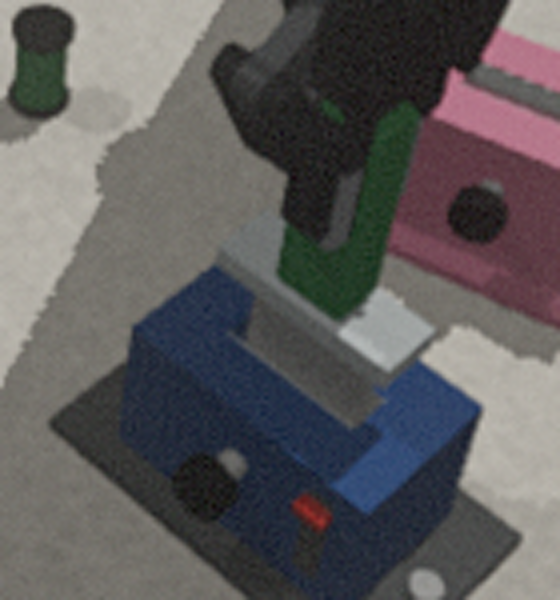

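The blade is in the slot with no side force. Pressing down slowly toward the plunger stop.

>>> {"name": "apply_moves", "arguments": {
  "increments": [
    [[0, 0, 0.1], [0, 0, 0], 10],
    [[0, 0, 0.22], [0, 0, 0], 10],
    [[0, 0, 0.34], [0, 0, 0], 10],
    [[0, 0, 0.46], [0, 0, 0], 10],
    [[0, 0, 0.56], [0, 0, 0], 10],
    [[0, 0, 0.66], [0, 0, 0], 10],
    [[0, 0, 0.76], [0, 0, 0], 10],
    [[0, 0, 0.86], [0, 0, 0], 10],
    [[0, 0, 0.96], [0, 0, 0], 10],
    [[0, 0, 1.05], [0, 0, 0], 10],
    [[0, 0, 1.13], [0, 0, 0], 10],
    [[0, 0, 1.2], [0, 0, 0], 10]
  ]
}}

```text
t: 10.4
position: [0.4991, 0.1636, 0.2931]
ee_rot: [-180.0, -0.0, 85.7]
force: [-0.6, -0.3, 6.3]
opening: 0.0215
```

>>> {"name": "apply_moves", "arguments": {
  "increments": [
    [[0, 0, 0.04], [0, 0, 0], 10],
    [[0, 0, 0.08], [0, 0, 0], 10],
    [[0, 0, 0.08], [0, 0, 0], 10],
    [[0, 0, 0.08], [0, 0, 0], 10]
  ]
}}

```text
t: 10.73
position: [0.4991, 0.1636, 0.2913]
ee_rot: [-180.0, -0.0, 85.7]
force: [-1.9, 0.5, 7.5]
opening: 0.021
```

```bash
python3 - <<'E'
from rig import *
import cv2,numpy as np
def c(im,x,y,w,h,k,n):
    cv2.imwrite(n,cv2.resize(im[y:y+h,x:x+w],None,fx=k,fy=k,interpolation=cv2.INTER_CUBIC))
f=grab_frame("scene")["image"];c(f,330,240,140,150,5,"pics/s8.png")
s=observe();print(s['position'],s['ee_rot'],s['force'],s['moment'],s['opening'])
E
```

```text
[0.49906838 0.16360915 0.29129294] [-1.79990114e+02 -1.79965012e-02  8.57451311e+01] [-1.54535068 -0.70042872  6.5878124 ] [-0.05030322  0.50302725 -0.03901631] 0.021215538791929233
```

View pics/s8.png

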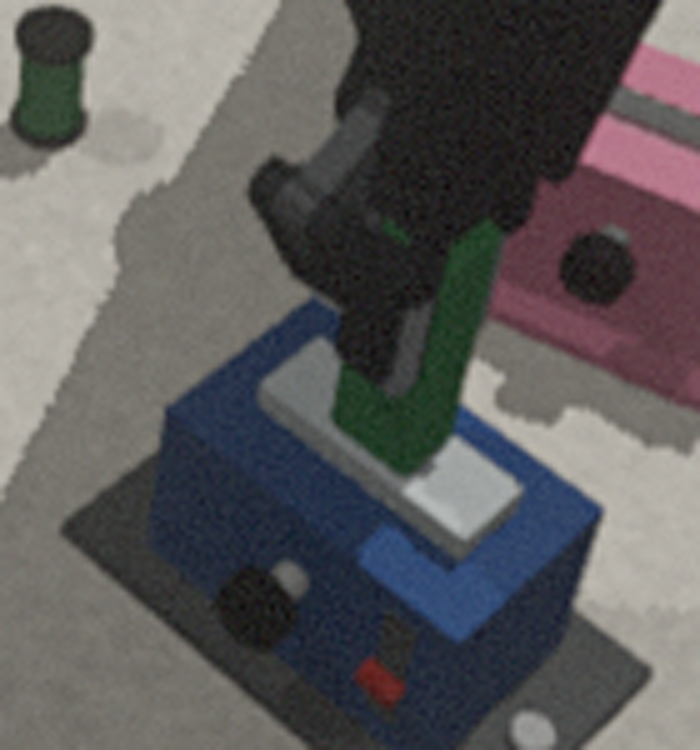

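The shoulder is almost on the block and the flag is fully down. Pressing further in 1 mm steps and watching the force.

>>> {"name": "apply_moves", "arguments": {
  "increments": [
    [[0, 0, 0.04], [0, 0, 0], 10],
    [[0, 0, 0.04], [0, 0, 0], 10],
    [[0, 0, 0.04], [0, 0, 0], 10]
  ]
}}

```text
t: 11.03
position: [0.4991, 0.1635, 0.2908]
ee_rot: [-180.0, -0.0, 85.7]
force: [-3.3, -1.0, 12.5]
opening: 0.0214
```

>>> {"name": "apply_moves", "arguments": {
  "increments": [
    [[0, 0, 0.04], [0, 0, 0], 10],
    [[0, 0, 0.04], [0, 0, 0], 10],
    [[0, 0, 0.04], [0, 0, 0], 10]
  ]
}}

```text
t: 11.28
position: [0.4992, 0.1635, 0.2908]
ee_rot: [-180.0, -0.1, 85.7]
force: [-5.0, -0.9, 20.9]
opening: 0.0213
```

>>> {"name": "apply_moves", "arguments": {
  "increments": [
    [[0, 0, 0.02], [0, 0, 0], 10],
    [[0, 0, 0.02], [0, 0, 0], 10],
    [[0, 0, 0.02], [0, 0, 0], 10],
    [[0, 0, 0.02], [0, 0, 0], 10],
    [[0, 0, 0.02], [0, 0, 0], 10],
    [[0, 0, 0.02], [0, 0, 0], 10],
    [[0, 0, 0.02], [0, 0, 0], 10],
    [[0, 0, 0.02], [0, 0, 0], 10],
    [[0, 0, 0.02], [0, 0, 0], 10]
  ]
}}

```text
t: 12.03
position: [0.4992, 0.1634, 0.2908]
ee_rot: [-180.0, -0.1, 85.7]
force: [-6.4, -0.5, 24.9]
opening: 0.0216
```

```bash
python3 - <<'E'
from rig import *
import cv2,numpy as np
def c(im,x,y,w,h,k,n):
    cv2.imwrite(n,cv2.resize(im[y:y+h,x:x+w],None,fx=k,fy=k,interpolation=cv2.INTER_CUBIC))
f=grab_frame("scene")["image"];c(f,330,240,140,150,5,"pics/s9.png")
f=grab_frame("wrist")["image"];c(f,220,60,200,300,2,"pics/w9.png")
s=observe();print(s['position'],s['ee_rot'],s['force'],s['moment'],s['opening'],s['joint_velocities'].round(2))
E
```

```text
[0.49915103 0.16337163 0.29075445] [-1.79972310e+02 -8.92513597e-02  8.57326046e+01] [-5.331563   -0.74837949 25.21572854] [-0.37902038  1.45702414  0.0329308 ] 0.021536707637242372 [-0.07 -0.01 -0.01 -0.04 -0.02  0.06 -0.03]
```

View pics/s9.png

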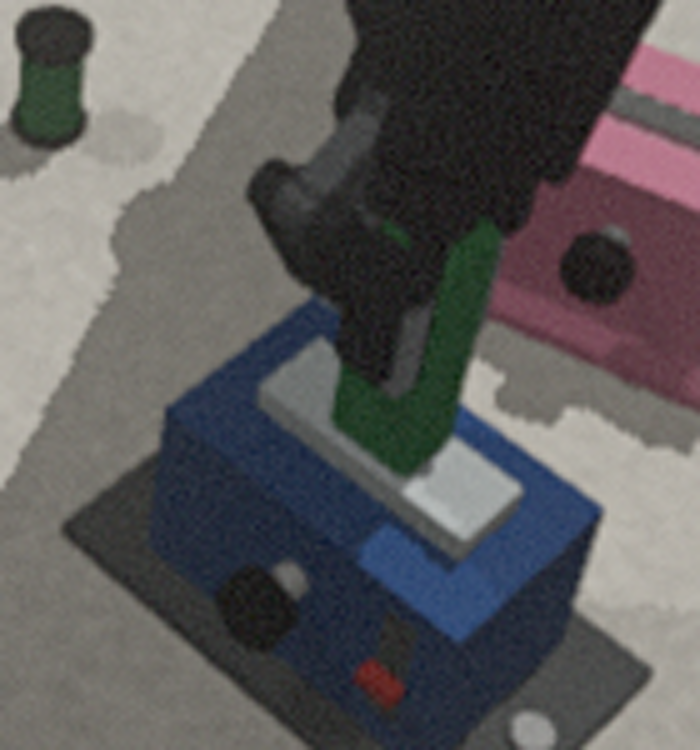

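View pics/w9.png

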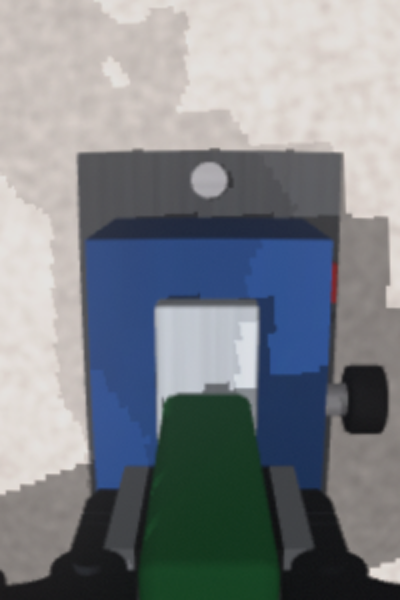

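```bash
python3 -c "
from rig import *
print(finish_job());s=observe();print(s['t'],s['position'],s['force'])"
```

```text
the job is handed in; nothing more can be done
None
the job is handed in; nothing more can be done
```

I took the green scraper out of the rack, carried it above the orange one's handle and put its blade into the blue block's slot. I then pressed it down until the shoulder sat on the block. I handed the job in at about 12 s with the arm still gripping and pressing; no verdict was reported.

**Last checks before handing in:**
- **Seating:** the shoulder looked flat on the block and the red flag was fully down. The tool stopped going down at z = 0.2908 while the force kept rising, so it was on the hard stop.
- **Force:** the wrist read about 25 N upward and was steady. That leaves about 16 N on the block beyond the plunger's 9 N.
- **Grip and angle:** the pads held the handle at 21.5 mm. The tool was vertical to about 0.1°, and its yaw was within 1° of my slot estimates.
- **Bystanders:** the arm never went near the orange scraper, tub or spool. The spool was upright in the last picture, but I took no final picture of the tub or orange scraper.

**Disagreements:**
- The cameras disagreed by 1–2 mm on the slot's position. The slot's lead-in took this up.
- About 5 N of sideways force (world -x) remained while pressing. I left it, since the scraper was seated and square.
- One scraper fit, from the scene camera alone, was about 10 mm off in height, so I did not rely on it.

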